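# Turn a row of stone containers round for the appraiser

## Robot

A 7-joint arm with a two-finger parallel gripper is mounted at the origin on a cart in front of the work surface, level with it; the furniture and walls round the work are solid. World frame = base frame: x ahead of the robot, y to its left, z up, the work surface at z = 0. Lengths are in m, angles in rad, forces in N, time in s.
With the tool pointing down it reaches from about 0.425 to 0.95 m from the base axis. Payload 16.7 kg.
Tool frame: the origin (TCP) lies at the very end of the fingers, on their centre line; the grasp point (between the pads) lies 19 mm behind it (pinch_z is the distance from the TCP to the grasp point, in m); x points along the fingers, y is the direction in which the jaws open and shut, and the axes are right-handed (so a half turn about x gives the same grasp; the last joint's range is limited). The gripper opens to 94 mm and grips with 3 to 60 N. Pads are 16 mm wide; open, the fingers measure 119 mm over their backs; the gripper's body (75 mm by 177 mm) begins 78 mm behind the grasp point.
Start: joints at [1.044, 0.426, 0.074, 1.606, -0.034, 1.111, -0.067], TCP at [0.249, -0.627, 0.205] pointing down, gripper open.
Joint ranges: [-2.85, 2.85], [-0.5, 2.14], [-1.23, 1.37], [0.21, 2.46], [-1.02, 4.16], [0.16, 2.05], [-2.73, 2.73]. Speed limits (rad/s): [1.89, 1.89, 2.39, 2.39, 3.01, 3.01, 3.01].

## Interface

Orientations are given as a unit quaternion [x, y, z, w].
In Python, from bench import * gives the robot as it stands. The module is installed in compiled form; this text tells all that it offers.
- The arm moves only by the tool jog_arm, never from a script. Its argument "series" is a list of rows, each a list of 7 numbers: the shift along the tool's x, y, z in m, then the turn, a rotation vector about the tool's x, y, z in rad, then the finger opening in m, from 0 to 0.094. A call has 1 to 8 rows; each row is the pose to reach, as a shift and turn from the pose measured when the call began, along the tool's axes at that moment; what a row does not reach only later rows make up. A row lasts 1/8 s, in which the tool goes at most 62.5 mm and 10.7 degrees, less where a joint would pass 70% of its speed; a pose out of reach is approached as far as the arm can. A call with a gripper value outside its range is refused whole. The fingers move at their own pace and stop on an object; the grip force is fixed at half the most. Time passes only in rows, so rows that repeat a pose let the fingers close. It gives the time, the measured TCP pose, the force and the opening at its end, in the units of the state.
- get_state(): the state, without advancing time (a new reading comes with each control period).
- grab_frame(name): name is "scene" or "side" or "wrist"; returns the picture (480x640x3 uint8, red, green, blue); there is no depth.
- camera_model(name): a dict with "fx", "fy", "cx", "cy" (pixels), "extrinsics" (4x4, takes a point from camera to world coordinates); the wrist camera has in their place "mount" (4x4, takes a point from camera to tool coordinates, whose origin is the TCP and whose axes are the tool frame's). Camera axes: x right, y up, looking along -z (the intrinsics and any distortion apply to the point x, -y, -z); pixel columns grow to the right and rows downward; lengths in m; the calibration is good to about 2 mm. A picture is of the moment at which its call begins: read the wrist's pose just before it. camera_model takes no time and is no camera call.
- finish_job(): hands the job in, once; it reports no verdict.
The state is a dict: "clock": time; "joints": joint angles; "joint_velocities": joint speeds; "joint_efforts": joint torques, N m; "tcp_pos": TCP position; "tcp_rot": TCP orientation; "force": force on the tool from outside, world axes, zero at the start; "moment": the same for the moment, N m; "width": opening from 0.0 (shut) to 1.0 (fully open).
Only numpy, scipy, OpenCV 4.12 (cv2) and the standard library are available. Lean on these libraries where they do the work, as an engineer would, in place of code of your own. Each camera call takes 0.05 s, during which the arm holds its last target. There are 200 camera calls.

## Task

The appraiser sits across the desk and wants to read this row of stone containers in the order in which you see it now: move all four from the full rack to the empty rack in reverse order, one to a bay, so that the one now farthest left ends farthest right and so on. Stand each upright in the middle of its bay and never tip one over.

Things in the scene. Friction and masses are not known exactly. Their poses are not given: they have to be found in the camera images.
- jar_center (a point): Squat round screw-top jar, 38 mm across and 43 mm high, clear glass with small stones, wide black cap of the same width; closed and rigid, under 0.1 kg, loose, standing upright in one bay of the full rack at the start. The point is its centre, half-way up, z axis up.
- vial_center (a point): Slim tall round vial, 26 mm across (27 mm at the foot of the cap) and 62 mm high, clear with small white stones and a black cap; closed and rigid, under 0.1 kg, loose, standing upright in one bay of the full rack at the start. The point is its centre, half-way up, z axis up.
- box_center (a point): Square gem box, 38 x 38 mm and 30 mm high, black base, clear upper part, one white stone inside; its sides are parallel to its x and y axes and at the start lie within 0.15 rad of the rack's; closed and rigid, under 0.1 kg, loose, standing upright in one bay of the full rack at the start. The point is its centre, half-way up, z axis up.
- tin_center (a point): Wide flat round aluminium tin, 46 mm across and 24 mm high, with a grey round inset and a small white stone on top; closed and rigid, under 0.1 kg, loose, standing upright in one bay of the full rack at the start. The point is its centre, half-way up, z axis up.
- pad_jar: Round grey felt pad, 54 mm across and 2 mm thick, fixed in the full rack at the middle of the bay in which the jar stands at the start; it only marks where the jar came from. Origin at the centre of its underside (8 mm above the desk). The pads all look alike.
- pad_vial: Round grey felt pad, 54 mm across and 2 mm thick, fixed in the full rack at the middle of the bay in which the vial stands at the start; it only marks where the vial came from. Origin at the centre of its underside (8 mm above the desk). The pads all look alike.
- pad_box: Round grey felt pad, 54 mm across and 2 mm thick, fixed in the full rack at the middle of the bay in which the box stands at the start; it only marks where the box came from. Origin at the centre of its underside (8 mm above the desk). The pads all look alike.
- pad_tin: Round grey felt pad, 54 mm across and 2 mm thick, fixed in the full rack at the middle of the bay in which the tin stands at the start; it only marks where the tin came from. Origin at the centre of its underside (8 mm above the desk). The pads all look alike.
- full_rack: Dark wooden rack that holds the containers at the start, fixed; 298 mm long in y, 80 mm deep in x. Four bays centred at x = 0, y = +105, +35, -35, -105 mm, 67 mm wide between dividers 16 mm high; end cheeks 20 mm high; open front and back. Pads' tops, on which containers stand, are 10 mm above the desk. Origin under its centre on the desk, x away from the robot, y left, yaw at most 0.15.
- empty_rack: The rack that is empty at the start, otherwise the same as the full one in shape, size, bay positions and axes (bays at x = 0, y = +105, +35, -35, -105 mm), fixed, with its own felt pad in every bay; the pads' tops, on which containers stand, are 10 mm above the desk. Origin under its centre on the desk, x away from the robot, y left, yaw at most 0.15.
Things that resemble listed ones, but are neither listed nor needed, are in the scene too. Leave any yellow look-alike of the part that bears tin_center alone.

How it is judged:
By the outcome, as a careful person would: the job done as asked, in the order asked, and still so for the second after the job is handed in, with the robot touching nothing.
It also fails if it takes over 90 s, if anything falls off the work surface, if the arm or the gripper's body presses on something with over 40 N, if the wrist force passes 120 N, or if a joint passes its speed limit or range.

## Working session

There is one attempt and no reset: what is moved stays moved. The work goes in short steps, Python scripts to look and compute and a tool call to move; the robot and the scene stay as the last step left them, time stands still between calls to the robot, and variables do not carry over. Pictures are saved under pics/ and viewed, about 12 in all and at most 16, crops included, and the job is handed in when it is done.

Besides the shell and the picture viewer there is one more tool, called after ">>>" in YAML: its name, and indented under it one key for each argument. jog_arm: Moves the arm, as the interface text tells. Its arguments: {"type":"object","properties":{"series":{"type":"array"}},"required":["series"]}

```bash
mkdir -p pics
cat > h.py <<'E'
from bench import *
import numpy as np, cv2
from scipy.spatial.transform import Rotation as R
def save(img,name): cv2.imwrite('pics/'+name,img[:,:,::-1])
def ext(name,st=None):
    m=camera_model(name)
    if 'extrinsics' in m: return m,np.array(m['extrinsics'])
    T=np.eye(4);T[:3,:3]=R.from_quat(st['tcp_rot']).as_matrix();T[:3,3]=st['tcp_pos']
    return m,T@np.array(m['mount'])
def ray(name,uv,st=None):
    m,T=ext(name,st);K=np.array([[m['fx'],0,m['cx']],[0,m['fy'],m['cy']],[0,0,1]])
    d=np.array(m.get('distortion',np.zeros(5)),float)
    p=cv2.undistortPoints(np.array(uv,float).reshape(-1,1,2),K,d).reshape(-1,2)
    v=np.c_[p[:,0],-p[:,1],-np.ones(len(p))]@T[:3,:3].T
    return T[:3,3],v
def onplane(name,uv,z,st=None):
    o,v=ray(name,uv,st); return o+v*((z-o[2])/v[:,2])[:,None]
def proj(name,P,st=None):
    m,T=ext(name,st);q=(np.array(P,float).reshape(-1,3)-T[:3,3])@T[:3,:3]
    K=np.array([[m['fx'],0,m['cx']],[0,m['fy'],m['cy']],[0,0,1]])
    d=np.array(m.get('distortion',np.zeros(5)),float)
    return cv2.projectPoints(q*[1,-1,-1],np.zeros(3),np.zeros(3),K,d)[0].reshape(-1,2)
E
python3 - <<'E'
from h import *
np.set_printoptions(precision=4,suppress=True)
for n in ['scene','side','wrist']:
    print(n,camera_model(n))
print(get_state())
for n in ['scene','side','wrist']: save(grab_frame(n),n+'0.png')
E
```

```text
scene {'fx': 622.5536095795537, 'fy': 622.5536095795537, 'cx': 323.2210268625, 'cy': 242.14809359132428, 'extrinsics': array([[ 0.4837,  0.5348, -0.6928, -0.1534],
       [-0.875 ,  0.3152, -0.3675, -0.4097],
       [ 0.0219,  0.784 ,  0.6204,  0.6246],
       [ 0.    ,  0.    ,  0.    ,  1.    ]])}
side {'fx': 516.9447416533427, 'fy': 516.9447416533427, 'cx': 317.99866893917016, 'cy': 238.15207311595083, 'extrinsics': array([[ 0.9541,  0.1421, -0.2635,  0.2767],
       [-0.2992,  0.4809, -0.8241, -0.7869],
       [ 0.0097,  0.8652,  0.5014,  0.5001],
       [ 0.    ,  0.    ,  0.    ,  1.    ]])}
wrist {'fx': 430.5459992080805, 'fy': 430.5459992080805, 'cx': 325.5944002291611, 'cy': 238.74865803623513, 'mount': array([[-0.0003,  0.2605, -0.9655, -0.1786],
       [ 1.    , -0.    , -0.0004, -0.0003],
       [-0.0001, -0.9655, -0.2605, -0.0761],
       [ 0.    ,  0.    ,  0.    ,  1.    ]])}
{'clock': 0.0, 'joints': array([ 1.0435,  0.4267,  0.0739,  1.6066, -0.0341,  1.1108, -0.0671]), 'joint_velocities': array([ 0.0007, -0.0011,  0.0007, -0.    ,  0.0006,  0.0014, -0.0022]), 'joint_efforts': array([ -0.0005, -93.5818,   3.6659, -45.4189,  -0.049 ,   0.0201,
         0.0002]), 'tcp_pos': array([ 0.2488, -0.627 ,  0.2048]), 'tcp_rot': array([-0.6944, -0.1332,  0.6946, -0.1324]), 'force': array([ 0.1739, -0.0329,  0.1308]), 'moment': array([ 0.0159,  0.0482, -0.0156]), 'width': 1.0025783532265844}
```

View pics/scene0.png

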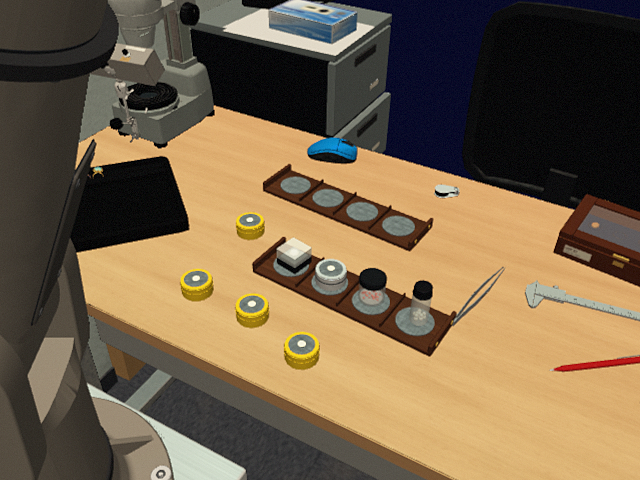

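View pics/side0.png

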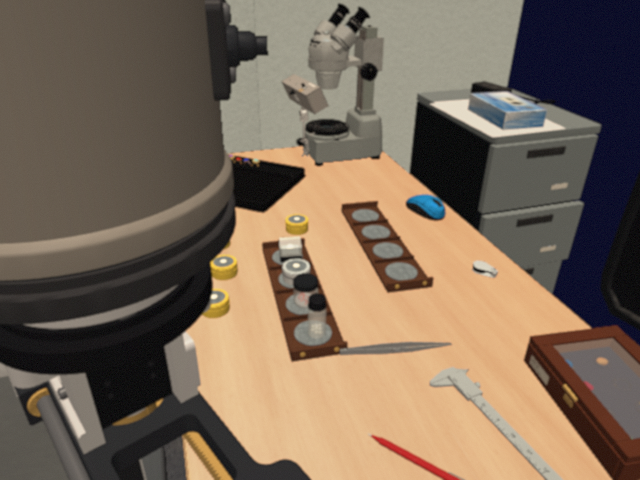

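The containers in the near rack run, left to right, box (293,255), tin (331,272), jar (373,287) and vial (422,305). The far rack is empty, with pads at about (295,185) to (398,225). There are four yellow look-alike tins on the robot's side. Next I'll get coarse rack poses.

Run:
```python
from h import *
np.set_printoptions(precision=4,suppress=True)
st=get_state(); M=R.from_quat(st['tcp_rot']).as_matrix(); print(M)
for nm in ['scene','side']:
    im=cv2.imread(f'pics/{nm}0.png'); hsv=cv2.cvtColor(im,cv2.COLOR_BGR2HSV)
    m=((hsv[...,1]<60)&(hsv[...,2]>70)&(hsv[...,2]<200)).astype(np.uint8)
    x0,y0,x1,y1=(250,165,440,340) if nm=='scene' else (255,195,440,360)
    k=np.zeros_like(m);k[y0:y1,x0:x1]=m[y0:y1,x0:x1]
    for c in cv2.findContours(k,cv2.RETR_EXTERNAL,cv2.CHAIN_APPROX_NONE)[0]:
        if cv2.contourArea(c)>150:
            e=cv2.fitEllipse(c);print(nm,np.array(e[0]),np.array(e[1]),onplane(nm,[e[0]],0.01)[0])
# yellow tins
    y=cv2.inRange(hsv,(20,150,80),(35,255,255))
    for c in cv2.findContours(y,cv2.RETR_EXTERNAL,cv2.CHAIN_APPROX_NONE)[0]:
        if cv2.contourArea(c)>150: 
            e=cv2.minEnclosingCircle(c);print('y',e,onplane(nm,[e[0]],0.012)[0])
```

```text
[[-0.0004  0.3689 -0.9295]
 [ 0.0009 -0.9295 -0.3689]
 [-1.     -0.001   0.0001]]
scene [414.7576 319.4393] [32.3386 37.8174] [ 0.4466 -0.2379  0.01  ]
scene [369.8884 301.7757] [24.0455 38.064 ] [ 0.447 -0.169  0.01 ]
scene [329.086  279.3185] [32.0899 34.9353] [ 0.4598 -0.096   0.01  ]
scene [330.5582 268.2923] [15.6361 23.7043] [ 0.4828 -0.086   0.01  ]
scene [290.7029 259.7043] [32.1144 32.6473] [ 0.4696 -0.0236  0.01  ]
scene [397.9113 225.5188] [19.1384 32.1925] [ 0.6345 -0.1306  0.01  ]
scene [361.797  211.1647] [18.1827 31.3189] [ 0.6407 -0.0611  0.01  ]
scene [327.5771 197.6571] [17.3043 30.1232] [0.6466 0.0085 0.01  ]
scene [295.1229 184.7798] [16.489  29.0758] [0.6527 0.0784 0.01  ]
y ((301.0, 350.25), 19.62310791015625) [ 0.3179 -0.1314  0.012 ]
y ((251.74000549316406, 310.0199890136719), 18.255718231201172) [ 0.3473 -0.0347  0.012 ]
y ((196.0828094482422, 284.0764465332031), 17.69226837158203) [0.351  0.0649 0.012 ]
y ((249.85255432128906, 225.31375122070312), 15.307169914245605) [0.5086 0.0781 0.012 ]
side [388.4479 347.7864] [ 7.8044 99.3311] [ 0.5373 -0.2983  0.01  ]
side [308.1373 322.4728] [33.9123 56.7172] [ 0.4461 -0.2138  0.01  ]
side [400.7259 270.8909] [17.078 31.525] [ 0.6366 -0.1278  0.01  ]
side [387.2791 250.0388] [14.8881 29.8521] [ 0.6426 -0.0583  0.01  ]
side [290.998  263.6299] [32.2233 44.6239] [ 0.4628 -0.0523  0.01  ]
side [375.3428 231.5245] [13.197  27.9333] [0.6486 0.0117 0.01  ]
side [364.8143 215.0694] [11.9    26.2701] [0.6548 0.0817 0.01  ]
y ((214.23333740234375, 302.76666259765625), 15.949249267578125) [ 0.32  -0.129  0.012]
y ((223.0, 267.5), 14.705541610717773) [ 0.3475 -0.034   0.012 ]
y ((296.5, 223.1666717529297), 11.702428817749023) [0.5102 0.084  0.012 ]
```

>>> jog_arm:
  series:
    - [-0.095,-0.435,-0.496,-1.105,0,0,0.094]
    - [-0.095,-0.435,-0.496,-1.105,0,0,0.094]
    - [-0.095,-0.435,-0.496,-1.105,0,0,0.094]
    - [-0.095,-0.435,-0.496,-1.105,0,0,0.094]
    - [-0.095,-0.435,-0.496,-1.105,0,0,0.094]
    - [-0.095,-0.435,-0.496,-1.105,0,0,0.094]
    - [-0.095,-0.435,-0.496,-1.105,0,0,0.094]
    - [-0.095,-0.435,-0.496,-1.105,0,0,0.094]

```text
clock: 1.15
tcp_pos: [0.4748, -0.185, 0.277]
tcp_rot: [0.522, 0.478, -0.522, 0.477]
force: [0.2, -0.8, -1.1]
width: 1.003
```

```bash
cat >> h.py <<'E'
def go(p,ang,note=''):
    "tool-frame shift and turn vector to TCP p, tool pointing down, tool y at world angle ang"
    st=get_state();Rc=R.from_quat(st['tcp_rot'])
    y=np.array([np.cos(ang),np.sin(ang),0]);x=np.array([0,0,-1.]);T=R.from_matrix(np.c_[x,y,np.cross(x,y)])
    print(note,np.round(Rc.inv().apply(np.array(p)-st['tcp_pos']),4),np.round((Rc.inv()*T).as_rotvec(),4))
E
python3 - <<'E'
from h import *
go([0.55,-0.04,0.3],-0.087)
E
```

```text
[-0.0229  0.0621 -0.151 ] [-0.0012 -0.0005  0.0003]
```

>>> jog_arm:
  series:
    - [-0.023,0.062,-0.151,0,0,0,0.094]
    - [-0.023,0.062,-0.151,0,0,0,0.094]
    - [-0.023,0.062,-0.151,0,0,0,0.094]
    - [-0.023,0.062,-0.151,0,0,0,0.094]
    - [-0.023,0.062,-0.151,0,0,0,0.094]

```text
clock: 1.78
tcp_pos: [0.5495, -0.0408, 0.2997]
tcp_rot: [-0.521, -0.478, 0.522, -0.477]
force: [-0.7, -0.5, 0.2]
width: 1.002
```

Run:
```python
from h import *
st=get_state();save(grab_frame('wrist'),'w1.png');np.save('w1.npy',st,allow_pickle=True)
print(st['tcp_pos'],st['joint_velocities'].round(3))
```

```text
[ 0.54948038 -0.04076094  0.29966832] [ 0.016 -0.007  0.01   0.004  0.001  0.002  0.001]
```

View pics/w1.png

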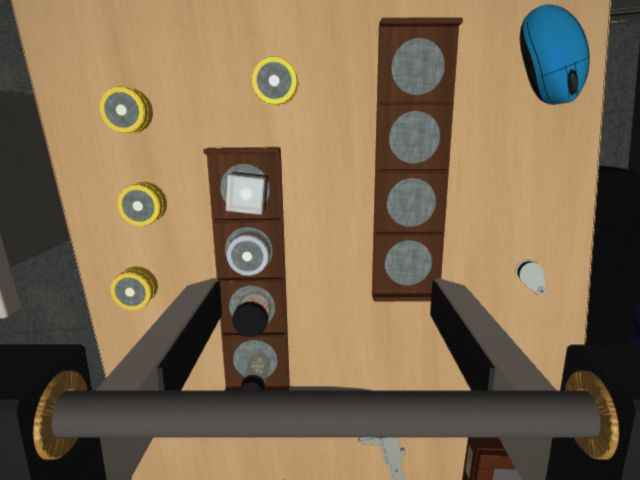

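The wrist view shows the full rack on the left, top to bottom: box (247,193), tin (248,253), jar (251,315) and vial (255,375), the last partly hidden. The empty rack's pads are at (418,66), (414,137), (411,202) and (408,262). I'll segment the objects and refine from here.

Run:
```python
from h import *
np.set_printoptions(precision=4,suppress=True)
st=np.load('w1.npy',allow_pickle=True).item()
im=cv2.imread('pics/w1.png');hsv=cv2.cvtColor(im,cv2.COLOR_BGR2HSV)
m=((hsv[...,1]<70)&(hsv[...,2]>60)).astype(np.uint8);k=np.zeros_like(m);k[30:296,375:450]=m[30:296,375:450]
C=[]
for c in cv2.findContours(k,cv2.RETR_EXTERNAL,cv2.CHAIN_APPROX_NONE)[0]:
    if cv2.contourArea(c)>800:
        e=cv2.fitEllipse(c);P=onplane('wrist',[e[0]],0.01,st)[0];C.append(P);print(np.array(e[0]),np.array(e[1]),P)
C=np.array(C);d=C[-1]-C[0];print('centre',C.mean(0),'len',np.linalg.norm(d)/3,'yaw',np.arctan2(-d[0],d[1]))
b=cv2.inRange(hsv,(0,0,150),(180,70,255));k=np.zeros_like(b);k[160:282,215:280]=b[160:282,215:280]
for c in cv2.findContours(k,cv2.RETR_EXTERNAL,cv2.CHAIN_APPROX_NONE)[0]:
    if cv2.contourArea(c)>100: print('bright',cv2.boundingRect(c),cv2.minAreaRect(c))
w=cv2.resize(im[140:400,200:300],None,fx=3,fy=3,interpolation=cv2.INTER_CUBIC)
w=w[:600]
s=cv2.resize(cv2.imread('pics/scene0.png')[240:340,260:445],None,fx=2.7,fy=2.7,interpolation=cv2.INTER_CUBIC)
v=cv2.resize(cv2.imread('pics/side0.png')[230:345,260:350],None,fx=2.8,fy=2.8,interpolation=cv2.INTER_CUBIC)
o=np.zeros((600,800,3),np.uint8);o[:600,:300]=w;o[:270,300:799]=s[:270,:499];o[275:275+v.shape[0],300:300+v.shape[1]]=v
cv2.imwrite('pics/mont.png',o)
```

```text
[407.8471 262.1569] [44.2915 47.1949] [ 0.6363 -0.1268  0.01  ]
[410.8479 201.8856] [47.2493 49.5469] [ 0.6423 -0.0573  0.01  ]
[414.0386 136.6902] [49.7208 52.8312] [0.6482 0.0123 0.01  ]
[417.5283  66.0521] [52.2066 56.9756] [0.6542 0.0819 0.01  ]
centre [ 0.6453 -0.0225  0.01  ] len 0.06984503006362208 yaw -0.08564622531499383
bright (227, 236, 41, 39) ((247.0, 255.0), (38.0, 40.0), 90.0)
bright (226, 175, 38, 39) ((243.9882049560547, 194.15292358398438), (36.66093063354492, 36.35414123535156), 4.398705005645752)
```

View pics/mont.png

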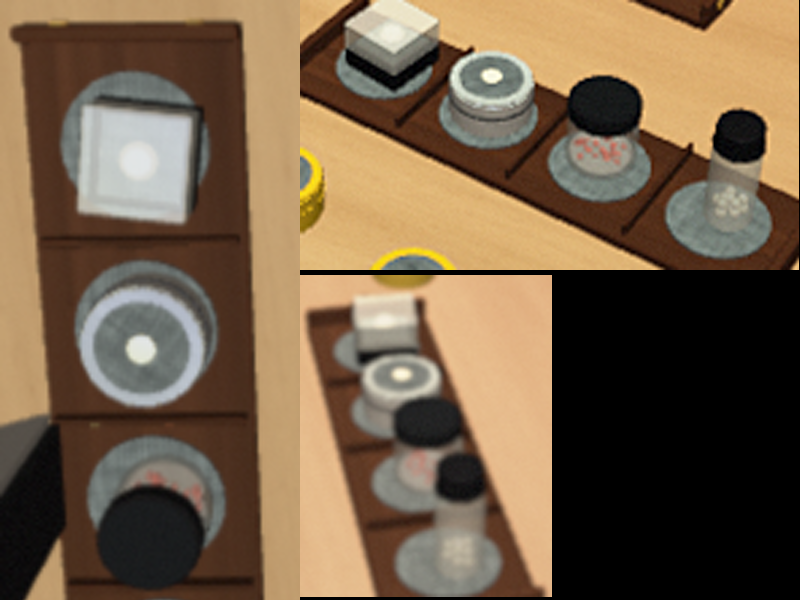

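Run:
```python
from h import *
np.set_printoptions(precision=4,suppress=True)
st=np.load('w1.npy',allow_pickle=True).item()
wc=lambda a:np.array(a)/3.+[200,140]
sc=lambda a:(np.array(a)-[300,0])/2.7+[260,240]
vc=lambda a:(np.array(a)-[300,275])/2.8+[260,230]
P=onplane('wrist',wc([[84,97],[195,103],[188,223],[77,215]]),0.04,st);print('box w',P,P.mean(0),[np.linalg.norm(P[i]-P[i-1]) for i in range(4)])
e=P[1]-P[0]+P[2]-P[3];print('box yaw',np.arctan2(e[1],e[0]));e=P[0]-P[3]+P[1]-P[2];print(np.arctan2(-e[0],e[1]))
P=onplane('scene',sc([[346,30],[380,1],[438,34],[394,55]]),0.04);print('box s',P,P.mean(0))
print('tin w',onplane('wrist',wc([[142.5,345]]),.034,st),'s',onplane('scene',sc([[491,80]]),.034),'v',onplane('side',vc([[401,378]]),.034))
print('jar w',onplane('wrist',wc([[150,538]]),.053,st),'s',onplane('scene',sc([[605,100]]),.053),'v',onplane('side',vc([[428,417]]),.053))
print('vial s',onplane('scene',sc([[740,126]]),.072),'v',onplane('side',vc([[461,468]]),.072))
L=onplane('wrist',wc([[41,235],[240,238],[54,415],[248,415],[69,583],[200,580]]),.026,st);print('dividers',L)
# full rack front/back edges at floor height
```

```text
box w [[ 0.4535 -0.0048  0.04  ]
 [ 0.4906 -0.0101  0.04  ]
 [ 0.483  -0.0509  0.04  ]
 [ 0.4452 -0.0447  0.04  ]] [ 0.4681 -0.0276  0.04  ] [np.float64(0.040843891175696576), np.float64(0.03744038212431755), np.float64(0.04154942527525701), np.float64(0.038365818667844116)]
box yaw -0.1522857086143668
-0.19505078493053504
box s [[ 0.4459 -0.0147  0.04  ]
 [ 0.4774 -0.0174  0.04  ]
 [ 0.4685 -0.06    0.04  ]
 [ 0.441  -0.0484  0.04  ]] [ 0.4582 -0.0351  0.04  ]
tin w [[ 0.46   -0.0951  0.034 ]] s [[ 0.4555 -0.1002  0.034 ]] v [[ 0.4592 -0.0999  0.034 ]]
jar w [[ 0.457  -0.1618  0.053 ]] s [[ 0.4518 -0.1682  0.053 ]] v [[ 0.4556 -0.169   0.053 ]]
vial s [[ 0.4477 -0.2415  0.072 ]] v [[ 0.4513 -0.2418  0.072 ]]
dividers [[ 0.4277 -0.0534  0.026 ]
 [ 0.4985 -0.0608  0.026 ]
 [ 0.4218 -0.1216  0.026 ]
 [ 0.4937 -0.128   0.026 ]
 [ 0.417  -0.1903  0.026 ]
 [ 0.4675 -0.1935  0.026 ]]
```

The side camera and the wrist camera agree on the empty rack. On the objects the cameras differ by up to about 10 mm, so I'll take closer shots from nearly straight above.

>>> jog_arm:
  series:
    - [0.06,-0.081,0.107,0,0,0,0.094]
    - [0.06,-0.081,0.107,0,0,0,0.094]
    - [0.06,-0.081,0.107,0,0,0,0.094]
    - [0.06,-0.081,0.107,0,0,0,0.094]
    - [0.06,-0.081,0.107,0,0,0,0.094]

```text
clock: 2.45
tcp_pos: [0.4596, -0.1405, 0.2404]
tcp_rot: [-0.522, -0.477, 0.522, -0.477]
force: [0.6, -0.2, 0.6]
width: 1.0
```

Run:
```python
from h import *
st=get_state();save(grab_frame('wrist'),'w2.png');np.save('w2.npy',st,allow_pickle=True)
print(st['tcp_pos'],st['joint_velocities'].round(3))
go([0.455,-0.281,0.24],-0.0857)
```

```text
[ 0.4595732  -0.14051838  0.24035361] [-0.015  0.006 -0.007 -0.009 -0.001 -0.002  0.001]
 [0.0003 0.0078 0.1407] [-0.0035 -0.0001  0.    ]
```

>>> jog_arm:
  series:
    - [0.0,0.008,0.14,0,0,0,0.094]
    - [0.0,0.008,0.14,0,0,0,0.094]
    - [0.0,0.008,0.14,0,0,0,0.094]
    - [0.0,0.008,0.14,0,0,0,0.094]
    - [0.0,0.008,0.14,0,0,0,0.094]

```text
clock: 3.12
tcp_pos: [0.456, -0.2785, 0.2404]
tcp_rot: [0.521, 0.478, -0.521, 0.478]
force: [0.5, 0.1, -0.0]
width: 1.0
```

Run:
```python
from h import *
st=get_state();save(grab_frame('wrist'),'w3.png');np.save('w3.npy',st,allow_pickle=True)
print(st['tcp_pos'],st['joint_velocities'].round(3))
a=cv2.imread('pics/w2.png');b=cv2.imread('pics/w3.png')
def P(im,s,p): return [int(v) for v in proj('wrist',p,s)[0]]
s2=np.load('w2.npy',allow_pickle=True).item()
A=P(a,s2,[.465,-.065,.03]);B=P(b,st,[.45,-.2,.03]);print(A,B)
def crop(im,c):
    x=min(max(c[0]-70,0),500);y=min(max(c[1]-105,0),270);print(x,y);return cv2.resize(im[y:y+210,x:x+140],None,fx=2.85,fy=2.85,interpolation=cv2.INTER_CUBIC)
cv2.imwrite('pics/m2.png',np.hstack([crop(a,A),crop(b,B)]))
```

```text
[ 0.45603884 -0.27847872  0.2404314 ] [-0.004 -0.006 -0.001  0.003  0.001 -0.002  0.003]
[323, 122] [310, 120]
253 17
240 15
```

View pics/m2.png

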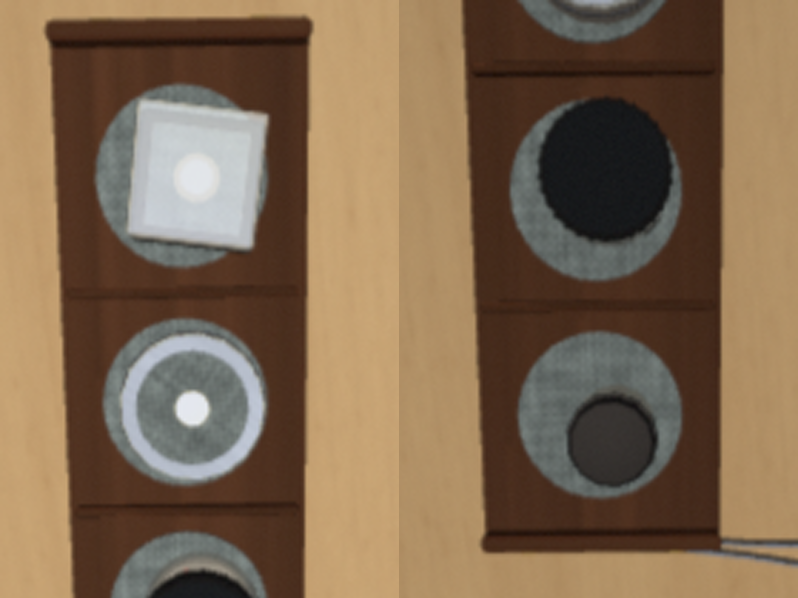

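Run:
```python
from h import *
np.set_printoptions(precision=4,suppress=True)
s2=np.load('w2.npy',allow_pickle=True).item();s3=np.load('w3.npy',allow_pickle=True).item()
a=lambda p:np.array(p)/2.85+[253,17]
b=lambda p:(np.array(p)-[399,0])/2.85+[240,15]
P=onplane('wrist',a([[139,100],[268,115],[252,250],[128,236]]),.04,s2);print('box',P.mean(0))
e=P[1]-P[0]+P[2]-P[3];f=P[0]-P[3]+P[1]-P[2];print('yaw',np.arctan2(e[1],e[0]),np.arctan2(-f[0],f[1]))
print('tin',onplane('wrist',a([[193,406.5]]),.034,s2))
print('jar',onplane('wrist',b([[605,169.5]]),.053,s3),'vial',onplane('wrist',b([[612,440]]),.072,s3))
q=np.r_[onplane('wrist',a([[181.5,176],[185,402.5]]),.01,s2),onplane('wrist',b([[599.5,414.5]]),.01,s3)];print('pads',q)
d=q[0]-q[2];print(np.linalg.norm(d),np.arctan2(-d[0],d[1]))
```

```text
box [ 0.4669 -0.0297  0.04  ]
yaw -0.19740231324730745 -0.19762171564136696
tin [[ 0.4596 -0.0959  0.034 ]]
jar [[ 0.4556 -0.1648  0.053 ]] vial [[ 0.4512 -0.238   0.072 ]]
pads [[ 0.4622 -0.0265  0.01  ]
 [ 0.4566 -0.0963  0.01  ]
 [ 0.4458 -0.2356  0.01  ]]
0.20976652132040932 -0.07821478379346936
```

Run:
```python
from h import *
go([0.4512,-0.238,0.1],-0.08)
```

```text
[ 0.1405 -0.0083 -0.0399] [-0.0067 -0.0004 -0.0003]
```

>>> jog_arm:
  series:
    - [0.02,-0.008,-0.04,-0.007,0,0,0.06]
    - [0.07,-0.008,-0.04,-0.007,0,0,0.06]
    - [0.12,-0.008,-0.04,-0.007,0,0,0.06]
    - [0.14,-0.008,-0.04,-0.007,0,0,0.06]
    - [0.14,-0.008,-0.04,-0.007,0,0,0.06]

```text
clock: 3.8
tcp_pos: [0.4511, -0.2364, 0.0997]
tcp_rot: [-0.519, -0.481, 0.519, -0.479]
force: [-0.2, 0.5, -0.2]
width: 0.637
```

Run:
```python
from h import *
go([0.4512,-0.238,0.016],-0.08)
```

```text
[0.0837 0.0004 0.0017] [ 0.0022 -0.0015  0.0017]
```

>>> jog_arm:
  series:
    - [0.05,0,0.0015,0,0,0,0.06]
    - [0.084,0,0.0015,0,0,0,0.06]
    - [0.084,0,0.0015,0,0,0,0.06]
    - [0.084,0,0.0015,0,0,0,0.02]
    - [0.084,0,0.0015,0,0,0,0.015]
    - [0.084,0,0.0015,0,0,0,0.015]
    - [0.084,0,0.0015,0,0,0,0.015]
    - [0.084,0,0.0015,0,0,0,0.015]

```text
clock: 4.8
tcp_pos: [0.4511, -0.238, 0.0162]
tcp_rot: [0.519, 0.481, -0.519, 0.48]
force: [-1.4, -0.0, 9.5]
width: 0.275
```

Run:
```python
from h import *
print(get_state()['tcp_rot'])
go([0.6542,0.0816,0.15],-0.0857)
save(np.hstack([grab_frame('side')[210:360,240:370],grab_frame('scene')[210:360,360:490]]).repeat(3,0).repeat(3,1),'g1.png')
```

```text
[ 0.51912164  0.48070371 -0.51905899  0.4795982 ]
 [-0.1336  0.1774 -0.3345] [ 0.0078 -0.0011  0.0011]
```

View pics/g1.png

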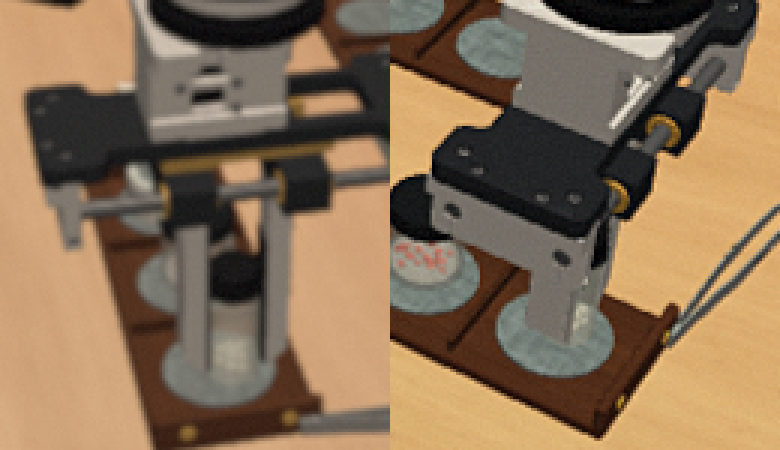

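The vial is gripped: the opening is about 25.9 mm, and the picture shows it upright between the fingers. Next I lift and carry it.

>>> jog_arm:
  series:
    - [-0.05,0,0,0,0,0,0.015]
    - [-0.1,0,0,0,0,0,0.015]
    - [-0.13,0.025,-0.047,0,0,0,0.015]
    - [-0.134,0.05,-0.095,0.008,0,0,0.015]
    - [-0.134,0.075,-0.143,0.008,0,0,0.015]
    - [-0.134,0.1,-0.19,0.008,0,0,0.015]
    - [-0.134,0.125,-0.238,0.008,0,0,0.015]
    - [-0.134,0.15,-0.286,0.008,0,0,0.015]

```text
clock: 5.9
tcp_pos: [0.6237, 0.0367, 0.1505]
tcp_rot: [-0.521, -0.479, 0.521, -0.477]
force: [1.0, 0.1, 0.2]
width: 0.271
```

Run:
```python
from h import *
go([0.6542,0.0816,0.017],-0.0857)
```

```text
[ 0.1335  0.0266 -0.0472] [-0.0006 -0.0009  0.0012]
```

>>> jog_arm:
  series:
    - [0,0.0265,-0.047,0,0,0,0.015]
    - [0.0,0.0265,-0.047,0,0,0,0.015]
    - [0.05,0.0265,-0.047,0,0,0,0.015]
    - [0.09,0.0265,-0.047,0,0,0,0.015]
    - [0.115,0.0265,-0.047,0,0,0,0.015]
    - [0.128,0.0265,-0.047,0,0,0,0.015]
    - [0.133,0.0265,-0.047,0,0,0,0.015]
    - [0.133,0.0265,-0.047,0,0,0,0.015]

```text
clock: 6.9
tcp_pos: [0.6544, 0.0813, 0.0182]
tcp_rot: [0.521, 0.478, -0.521, 0.478]
force: [-0.4, -0.5, -0.2]
width: 0.27
```

Run:
```python
from h import *
s=get_state();print(s['force'],s['tcp_pos'])
go([0.6542,0.0816,0.0165],-0.0857)
```

```text
[-0.41811514 -0.53114521 -0.16212908] [0.65444095 0.08131479 0.01818124]
 [ 0.0017 -0.0003 -0.0003] [-0.0007 -0.001   0.0004]
```

>>> jog_arm:
  series:
    - [0.0015,0,0,0,0,0,0.015]
    - [0.0015,0,0,0,0,0,0.015]
    - [0.0015,0,0,0,0,0,0.035]
    - [0.0015,0,0,0,0,0,0.06]
    - [0.0015,0,0,0,0,0,0.06]
    - [-0.03,0,0,0,0,0,0.06]
    - [-0.08,0,0,0,0,0,0.06]
    - [-0.13,0,0,0,0,0,0.06]

```text
clock: 7.9
tcp_pos: [0.6542, 0.0812, 0.1495]
tcp_rot: [0.521, 0.478, -0.521, 0.477]
force: [0.6, -0.1, 0.7]
width: 0.641
```

Run:
```python
from h import *
go([0.4556,-0.1648,0.15],-0.08)
im=grab_frame('scene');save(im[150:270,220:450].repeat(3,0).repeat(3,1),'p1.png')
```

```text
[-0.0006 -0.1766  0.2622] [-0.0063 -0.001   0.001 ]
```

View pics/p1.png

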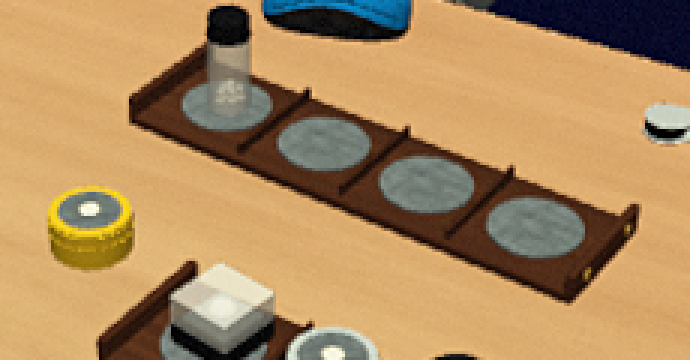

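The vial stands upright in the far-left bay of the empty rack, about centred on its pad. The jar is next.

>>> jog_arm:
  series:
    - [0,-0.035,0.052,-0.006,0,0,0.065]
    - [0,-0.07,0.104,-0.006,0,0,0.065]
    - [0,-0.105,0.156,-0.006,0,0,0.065]
    - [0,-0.14,0.208,-0.006,0,0,0.065]
    - [0,-0.177,0.262,-0.006,0,0,0.065]
    - [0,-0.177,0.262,-0.006,0,0,0.065]
    - [0.04,-0.177,0.262,-0.006,0,0,0.065]
    - [0.06,-0.177,0.262,-0.006,0,0,0.065]

```text
clock: 8.95
tcp_pos: [0.4584, -0.163, 0.0933]
tcp_rot: [0.522, 0.479, -0.517, 0.48]
force: [-0.6, -0.4, 0.1]
width: 0.69
```

Run:
```python
from h import *
go([0.4556,-0.1648,0.016],-0.08)
```

```text
[ 0.0773 -0.0031  0.0022] [-0.0001 -0.0033 -0.0063]
```

>>> jog_arm:
  series:
    - [0.02,-0.003,0.002,0,-0.003,-0.006,0.065]
    - [0.06,-0.003,0.002,0,-0.003,-0.006,0.065]
    - [0.077,-0.003,0.002,0,-0.003,-0.006,0.065]
    - [0.077,-0.003,0.002,0,-0.003,-0.006,0.065]
    - [0.077,-0.003,0.002,0,-0.003,-0.006,0.03]
    - [0.077,-0.003,0.002,0,-0.003,-0.006,0.025]
    - [0.077,-0.003,0.002,0,-0.003,-0.006,0.025]
    - [0.077,-0.003,0.002,0,-0.003,-0.006,0.025]

```text
clock: 9.95
tcp_pos: [0.4562, -0.1648, 0.017]
tcp_rot: [0.52, 0.479, -0.519, 0.48]
force: [-0.9, 0.2, 8.7]
width: 0.401
```

Run:
```python
from h import *
go([0.6482,0.0119,0.15],-0.0857)
```

```text
[-0.1328  0.1774 -0.1915] [ 0.0055  0.0002 -0.0014]
```

>>> jog_arm:
  series:
    - [-0.05,0,0,0,0,0,0.025]
    - [-0.1,0,0,0,0,0,0.025]
    - [-0.13,0.03,-0.032,0,0,0,0.025]
    - [-0.133,0.066,-0.07,0.005,0,0,0.025]
    - [-0.133,0.102,-0.11,0.005,0,0,0.025]
    - [-0.133,0.14,-0.15,0.005,0,0,0.025]
    - [-0.133,0.177,-0.191,0.005,0,0,0.025]
    - [-0.133,0.177,-0.191,0.005,0,0,0.025]

```text
clock: 10.95
tcp_pos: [0.6494, 0.0157, 0.1499]
tcp_rot: [0.521, 0.479, -0.519, 0.479]
force: [-0.8, 0.1, -1.6]
width: 0.398
```

Run:
```python
from h import *
go([0.6482,0.0119,0.0175],-0.0857)
```

```text
[ 0.1324 -0.0011  0.0042] [ 0.0049 -0.0021 -0.0015]
```

>>> jog_arm:
  series:
    - [0.0,-0.001,0.004,0.005,-0.002,-0.0015,0.025]
    - [0.05,-0.001,0.004,0.005,-0.002,-0.0015,0.025]
    - [0.09,-0.001,0.004,0.005,-0.002,-0.0015,0.025]
    - [0.115,-0.001,0.004,0.005,-0.002,-0.0015,0.025]
    - [0.127,-0.001,0.004,0.005,-0.002,-0.0015,0.025]
    - [0.132,-0.001,0.004,0.005,-0.002,-0.0015,0.025]
    - [0.132,-0.001,0.004,0.005,-0.002,-0.0015,0.025]
    - [0.132,-0.001,0.004,0.005,-0.002,-0.0015,0.025]

```text
clock: 11.95
tcp_pos: [0.6489, 0.012, 0.0189]
tcp_rot: [0.521, 0.478, -0.521, 0.478]
force: [-0.0, 0.4, 0.1]
width: 0.404
```

Run:
```python
from h import *
s=get_state();print(s['force'])
go([0.6482,0.0119,0.0175],-0.0857)
```

```text
[-0.02666529  0.4317421   0.0987862 ]
 [ 0.0014 -0.0007  0.0002] [-0.0002 -0.0002 -0.0014]
```

>>> jog_arm:
  series:
    - [0.0015,-0.0007,0,0,0,0,0.025]
    - [0.0015,-0.0007,0,0,0,0,0.025]
    - [0.0015,-0.0007,0,0,0,0,0.045]
    - [0.0015,-0.0007,0,0,0,0,0.07]
    - [0.0015,-0.0007,0,0,0,0,0.07]
    - [-0.03,0,0,0,0,0,0.07]
    - [-0.08,0,0,0,0,0,0.07]
    - [-0.13,0,0,0,0,0,0.07]

```text
clock: 12.95
tcp_pos: [0.6484, 0.012, 0.1502]
tcp_rot: [0.521, 0.478, -0.521, 0.478]
force: [0.3, -0.5, -0.2]
width: 0.744
```

Run:
```python
from h import *
go([0.4596,-0.0959,0.15],-0.08)
```

```text
[-0.     -0.1788  0.1237] [-0.0059 -0.0003 -0.0008]
```

>>> jog_arm:
  series:
    - [0,-0.04,0.028,-0.006,0,0,0.075]
    - [0,-0.085,0.059,-0.006,0,0,0.075]
    - [0,-0.13,0.09,-0.006,0,0,0.075]
    - [0,-0.179,0.124,-0.006,0,0,0.075]
    - [0,-0.179,0.124,-0.006,0,0,0.075]
    - [0.04,-0.179,0.124,-0.006,0,0,0.075]
    - [0.08,-0.179,0.124,-0.006,0,0,0.075]
    - [0.08,-0.179,0.124,-0.006,0,0,0.075]

```text
clock: 13.95
tcp_pos: [0.4583, -0.0953, 0.0683]
tcp_rot: [-0.519, -0.481, 0.52, -0.479]
force: [1.2, -0.1, 0.2]
width: 0.8
```

Run:
```python
from h import *
go([0.4596,-0.0959,0.013],-0.08)
```

```text
[0.0553 0.0015 0.0005] [ 0.0011 -0.0014  0.0034]
```

>>> jog_arm:
  series:
    - [0.03,0.0015,0,0,0,0.003,0.075]
    - [0.05,0.0015,0,0,0,0.003,0.075]
    - [0.0545,0.0015,0,0,0,0.003,0.075]
    - [0.0545,0.0015,0,0,0,0.003,0.04]
    - [0.0545,0.0015,0,0,0,0.003,0.03]
    - [0.0545,0.0015,0,0,0,0.003,0.03]
    - [0.0545,0.0015,0,0,0,0.003,0.03]

```text
clock: 14.82
tcp_pos: [0.46, -0.0955, 0.0144]
tcp_rot: [0.52, 0.48, -0.519, 0.48]
force: [-1.8, -0.2, 10.2]
width: 0.482
```

Run:
```python
from h import *
print(get_state()['force'])
go([0.6422,-0.0579,0.15],-0.0857)
```

```text
[-1.75509063 -0.18260652 10.24556698]
 [-0.1355  0.1787 -0.052 ] [ 0.0066 -0.0011 -0.0005]
```

>>> jog_arm:
  series:
    - [-0.04,0,0,0,0,0,0.03]
    - [-0.09,0,0,0,0,0,0.03]
    - [-0.12,0.035,-0.01,0,0,0,0.03]
    - [-0.135,0.08,-0.024,0.006,0,0,0.03]
    - [-0.135,0.13,-0.038,0.006,0,0,0.03]
    - [-0.135,0.179,-0.052,0.006,0,0,0.03]
    - [-0.135,0.179,-0.052,0.006,0,0,0.03]
    - [-0.135,0.179,-0.052,0.006,0,0,0.03]

```text
clock: 15.82
tcp_pos: [0.6418, -0.0579, 0.1491]
tcp_rot: [0.521, 0.479, -0.521, 0.478]
force: [-0.4, -0.5, -0.1]
width: 0.484
```

Run:
```python
from h import *
print(get_state()['force'])
go([0.6422,-0.0579,0.0152],-0.0857)
```

```text
[-0.3554599  -0.47171628 -0.08807308]
 [1.339e-01 5.000e-04 1.000e-04] [ 0.0008 -0.0011  0.0007]
```

>>> jog_arm:
  series:
    - [0.05,0,0,0,0,0,0.03]
    - [0.09,0,0,0,0,0,0.03]
    - [0.115,0,0,0,0,0,0.03]
    - [0.127,0,0,0,0,0,0.03]
    - [0.1335,0,0,0,0,0,0.03]
    - [0.1335,0,0,0,0,0,0.03]
    - [0.1335,0,0,0,0,0,0.03]

```text
clock: 16.7
tcp_pos: [0.6423, -0.0579, 0.0166]
tcp_rot: [0.521, 0.478, -0.52, 0.478]
force: [-0.3, 0.4, -0.5]
width: 0.481
```

Run:
```python
from h import *
print(get_state()['force'])
go([0.6422,-0.0579,0.0149],-0.0857)
```

```text
[-0.32322199  0.40067937 -0.49435131]
 [ 0.0017 -0.0001  0.    ] [ 0.0007 -0.0011 -0.0007]
```

>>> jog_arm:
  series:
    - [0.0017,0,0,0,0,0,0.03]
    - [0.0017,0,0,0,0,0,0.03]
    - [0.0017,0,0,0,0,0,0.055]
    - [0.0017,0,0,0,0,0,0.075]
    - [0.0017,0,0,0,0,0,0.075]
    - [-0.03,0,0,0,0,0,0.075]
    - [-0.08,0,0,0,0,0,0.07]
    - [-0.13,0,0,0,0,0,0.07]

```text
clock: 17.7
tcp_pos: [0.6419, -0.0579, 0.1479]
tcp_rot: [0.521, 0.479, -0.52, 0.478]
force: [0.9, -0.8, 0.2]
width: 0.745
```

Run:
```python
from h import *
go([0.4669,-0.0297,0.15],-0.1975)
im=grab_frame('scene');save(im[150:310,220:450].repeat(3,0).repeat(3,1),'p3.png')
```

```text
[-0.0021 -0.1767 -0.0133] [ 0.1127 -0.0012  0.    ]
```

View pics/p3.png

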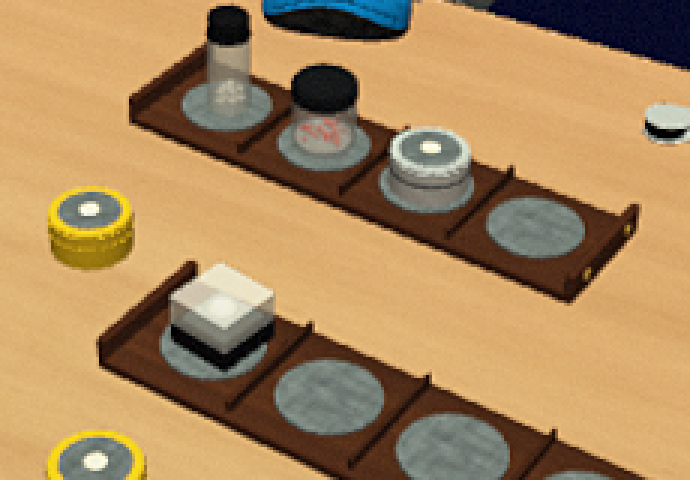

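The vial, jar and tin stand upright on their pads. Only the box remains.

>>> jog_arm:
  series:
    - [0,-0.04,-0.003,0.03,0,0,0.065]
    - [0,-0.085,-0.006,0.06,0,0,0.065]
    - [0,-0.13,-0.01,0.09,0,0,0.065]
    - [0,-0.177,-0.013,0.113,0,0,0.065]
    - [0,-0.177,-0.013,0.113,0,0,0.065]
    - [0.04,-0.177,-0.013,0.113,0,0,0.065]
    - [0.075,-0.177,-0.013,0.113,0,0,0.065]
    - [0.075,-0.177,-0.013,0.113,0,0,0.065]

```text
clock: 18.75
tcp_pos: [0.4692, -0.0295, 0.0768]
tcp_rot: [0.548, 0.448, -0.545, 0.449]
force: [0.2, -0.3, 0.2]
width: 0.692
```

Run:
```python
from h import *
go([0.4669,-0.0297,0.015],-0.1975)
```

```text
[ 0.0618 -0.0025  0.0008] [ 0.0001 -0.0022 -0.004 ]
```

>>> jog_arm:
  series:
    - [0.03,-0.002,0.001,0,-0.002,-0.004,0.065]
    - [0.055,-0.002,0.001,0,-0.002,-0.004,0.065]
    - [0.061,-0.002,0.001,0,-0.002,-0.004,0.065]
    - [0.061,-0.002,0.001,0,-0.002,-0.004,0.03]
    - [0.061,-0.002,0.001,0,-0.002,-0.004,0.025]
    - [0.061,-0.002,0.001,0,-0.002,-0.004,0.025]
    - [0.061,-0.002,0.001,0,-0.002,-0.004,0.025]

```text
clock: 19.62
tcp_pos: [0.4679, -0.0301, 0.0166]
tcp_rot: [0.547, 0.448, -0.547, 0.449]
force: [-1.8, -0.6, 9.1]
width: 0.403
```

Run:
```python
from h import *
go([0.6362,-0.1276,0.15],-0.0857)
```

```text
[-0.1331  0.1843  0.0625] [-1.119e-01 -1.000e-04 -1.300e-03]
```

>>> jog_arm:
  series:
    - [-0.04,0,0,0,0,0,0.025]
    - [-0.09,0,0,0,0,0,0.025]
    - [-0.12,0.035,0.012,-0.02,0,0,0.025]
    - [-0.133,0.08,0.027,-0.06,0,0,0.025]
    - [-0.133,0.13,0.044,-0.09,0,0,0.025]
    - [-0.133,0.184,0.0625,-0.112,0,0,0.025]
    - [-0.133,0.184,0.0625,-0.112,0,0,0.025]
    - [-0.133,0.184,0.0625,-0.112,0,0,0.025]

```text
clock: 20.62
tcp_pos: [0.6353, -0.127, 0.1496]
tcp_rot: [0.521, 0.478, -0.521, 0.478]
force: [-0.2, 0.8, -0.4]
width: 0.404
```

Run:
```python
from h import *
go([0.6362,-0.1276,0.017],-0.0857)
```

```text
[0.1326 0.0009 0.0006] [ 0.0003 -0.0005 -0.0004]
```

>>> jog_arm:
  series:
    - [0.05,0.001,0.0005,0,0,0,0.025]
    - [0.09,0.001,0.0005,0,0,0,0.025]
    - [0.115,0.001,0.0005,0,0,0,0.025]
    - [0.127,0.001,0.0005,0,0,0,0.025]
    - [0.1325,0.001,0.0005,0,0,0,0.025]
    - [0.1325,0.001,0.0005,0,0,0,0.025]
    - [0.1325,0.001,0.0005,0,0,0,0.025]

```text
clock: 21.5
tcp_pos: [0.6368, -0.1276, 0.0181]
tcp_rot: [0.521, 0.478, -0.52, 0.479]
force: [0.0, 0.7, -0.5]
width: 0.402
```

Run:
```python
from h import *
print(get_state()['force'])
go([0.6362,-0.1276,0.017],-0.0857)
```

```text
[ 0.0235553   0.6614958  -0.49011347]
 [ 0.0011 -0.0006  0.0001] [ 0.0002 -0.0003 -0.0017]
```

>>> jog_arm:
  series:
    - [0.0013,-0.0006,0,0,0,0,0.025]
    - [0.0013,-0.0006,0,0,0,0,0.025]
    - [0.0013,-0.0006,0,0,0,0,0.045]
    - [0.0013,-0.0006,0,0,0,0,0.07]
    - [0.0013,-0.0006,0,0,0,0,0.07]
    - [-0.03,0,0,0,0,0,0.07]
    - [-0.08,0,0,0,0,0,0.07]
    - [-0.13,0,0,0,0,0,0.07]

```text
clock: 22.5
tcp_pos: [0.6363, -0.1275, 0.1494]
tcp_rot: [0.521, 0.478, -0.52, 0.478]
force: [0.9, -0.4, -0.5]
width: 0.743
```

>>> jog_arm:
  series:
    - [-0.05,0,0,0,0,0,0.09]
    - [-0.1,0,-0.03,0,0,0,0.09]
    - [-0.12,0,-0.03,0,0,0,0.09]
    - [-0.12,0,-0.03,0,0,0,0.09]
    - [-0.12,0,-0.03,0,0,0,0.09]

```text
clock: 23.12
tcp_pos: [0.6381, -0.0985, 0.2678]
tcp_rot: [-0.521, -0.478, 0.521, -0.478]
force: [0.2, -0.2, 0.5]
width: 0.958
```

Run:
```python
from h import *
st=get_state();print(st['tcp_pos'],st['clock']);np.save('w4.npy',st,allow_pickle=True)
im=grab_frame('wrist');s=grab_frame('scene');save(im,'w4.png')
c=proj('wrist',[[.645,-.023,.02]],st)[0].astype(int);x,y=c[0]-75,max(c[1]-150,0);print(x,y)
a=cv2.resize(im[y:y+300,x:x+150],None,fx=2,fy=2,interpolation=cv2.INTER_CUBIC)
b=cv2.resize(s[150:350,250:450],None,fx=2.4,fy=2.4,interpolation=cv2.INTER_CUBIC);o=np.zeros((600,780,3),np.uint8);o[:,:300]=a;o[:480,300:]=b;save(o,'m4.png')
```

```text
[ 0.63806194 -0.09853751  0.26779108] 23.125
250 0
```

View pics/m4.png

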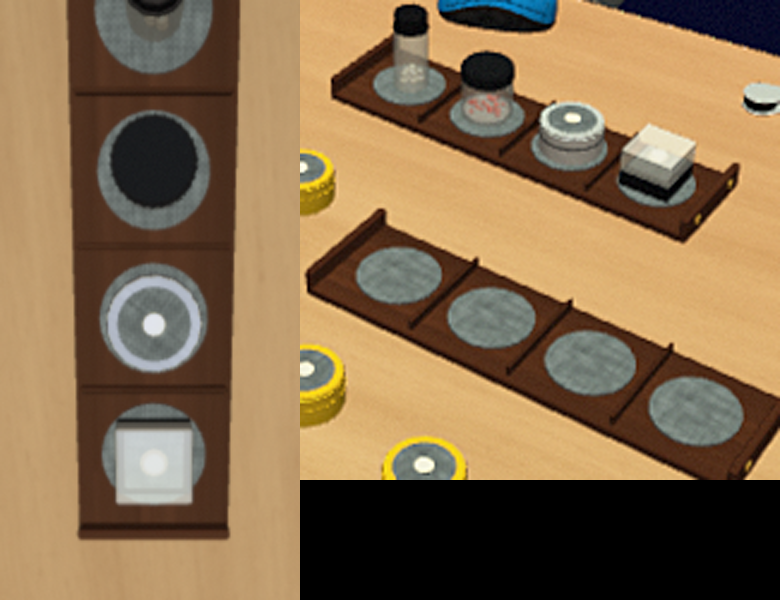

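Run:
```python
from h import *
np.set_printoptions(precision=4,suppress=True)
s=np.load('w4.npy',allow_pickle=True).item();f=lambda p:np.array([p])/2.+[250,0]
for n,pt,z,pad in [('jar',(154.5,159.5),.053,(153.5,169.5)),('tin',(154,324),.034,(153,317.5)),('box',(154,466),.04,(153,454))]:
    a=onplane('wrist',f(pt),z,s)[0];b=onplane('wrist',f(pad),.01,s)[0];print(n,a,b,(a-b)[:2])
```

```text
jar [0.6492 0.0126 0.053 ] [0.6488 0.012  0.01  ] [0.0004 0.0006]
tin [ 0.6429 -0.0588  0.034 ] [ 0.6426 -0.0577  0.01  ] [ 0.0003 -0.0011]
box [ 0.6371 -0.1264  0.04  ] [ 0.6366 -0.1276  0.01  ] [0.0005 0.0012]
```

Jar, tin and box are centred on their pads to within about 1.3 mm. The vial is upright on its pad in the scene view. I'm handing the job in.

```bash
python3 -c "
from bench import *
print(get_state()['clock'],finish_job())"
```

```text
the job is handed in; nothing more can be done
23.225 None
```

I moved all four containers to the empty rack in reverse order. Left to right they now stand vial, jar, tin, box, where the full rack had box, tin, jar, vial. I handed the job in at 23.2 s with the arm clear above.

**Last checks:** In the final wrist view the jar, tin and box were within about 1.3 mm of their pad centres. All four looked upright in the scene view, and the look-alike yellow tins were never touched.

**Weaker or disagreeing checks:**
- **Vial position:** the vial was only partly in the final wrist picture, so I judged its centring by eye in the scene view.
- **Camera disagreement:** early position estimates from the different cameras differed by up to about 10 mm. I settled this with close wrist-camera views from nearly straight above.
- **Closing force:** about 9–10 N of upward force showed each time the gripper closed. That is well below the limits, and I did not find the cause.

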